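Right the tipped oil bottle and stopper it

ROBOT

A 6-joint arm with a two-finger parallel gripper is mounted at the origin on the work surface. World frame = base frame: x ahead of the robot, y to its left, z up, the work surface at z = 0. Lengths are in m, angles in rad, forces in N, time in s.
With the tool pointing down it reaches from about 0.275 to 0.75 m from the base axis. Payload 10.2 kg.
Tool frame: the origin (TCP) lies on the mounting face of the last link; the fingertips stand tip_extent ahead of it and the grasp point (between the pads) lies 155 mm ahead of it (tip_extent is the distance from the TCP to the fingertips, in m); z points along the fingers, y is the line along which they close (so a half turn about z gives the same grasp; the last joint's range is limited). The gripper opens to 85 mm and grips with 20 to 120 N. Pads are 22 mm wide; open, the fingers measure 114 mm over their backs; the gripper's body (76 mm by 85 mm) begins 54 mm behind the grasp point. The pads swing forward as they close: fully open they stand 13 mm farther back than shut.
Start: joints at [-1.503, 0.313, 1.498, -0, 1.331, -0.223], TCP at [0.151, -0.503, 0.405] pointing down, gripper open.
Joint ranges: [-2.94, 2.94], [-0.97, 2.17], [0.19, 2.56], [-1.23, 4.37], [0.02, 3.11], [-2.88, 2.88]. Speed limits (rad/s): [2.39, 2.39, 3.01, 3.14, 3.14, 3.14].

INTERFACE

Orientations are given as a unit quaternion [x, y, z, w].
In Python, from station import * gives the robot as it stands. The module is installed in compiled form; this text tells all that it offers.
- The arm moves only by the shell command python3 -m pendant 'ROWS' [FORCE]. ROWS is JSON, a list of rows, each a list of 5 numbers: the finger opening in mm, from 0 to 85.4, then the shift along the tool's x, y, z in mm, then the turn about the tool's z in rad. A call has 1 to 5 rows; each row shifts and turns the commanded pose from where the row before left it, along the tool's axes as they then stand; what a row does not reach is not made up. A row lasts 1/10 s, in which the tool goes at most 50 mm and 8.59 degrees, less where a joint would pass 70% of its speed; a pose out of reach is approached as far as the arm can. A call is refused whole if a number of a shift passes 50 or a number of a turn 0.15, either way. A call with a gripper value outside its range is refused whole. The fingers move at their own pace and stop on an object; FORCE is the grip in N (left out, the last holds). Time passes only in rows, so rows that do not move let the fingers close. It gives the time, the measured TCP pose, the force, the opening and the grip force at its end, in the units of the state.
- get_state(): the state, without advancing time (a new reading comes with each control period).
- grab_frame(name): name is "scene" or "top" or "wrist"; returns a dict with "color" (420x560x3 uint8, red, green, blue), "range_z" (420x560 float32, m along the optical axis (not along the pixel's ray), 0 where there is no reading), "fx", "fy", "cx", "cy" (pixels), "R" (3x3) and "t" (3): a world point X has camera coordinates R X + t; the wrist camera has in their place "T_tool_cam" (4x4, takes a point from camera to tool coordinates, whose origin is the TCP and whose axes are the flange's). Camera axes: x right, y down, z forward; pixel columns grow to the right and rows downward; lengths in m; the calibration is good to about 2 mm. A picture is of the moment at which its call begins: read the wrist's pose just before it.
- hand_in(): hands the job in; it is judged then, once.
The state is a dict: "t": time; "joint_pos": joint angles; "dq": joint speeds; "tau": joint torques, N m; "tcp_pos": TCP position; "orientation": TCP orientation; "contact_force": force on the tool from outside, world axes, zero at the start; "ft_torque": the same for the moment, N m; "opening": finger opening in m; "grip_force": force on a finger pad.
Only numpy, scipy, OpenCV 4.12 (cv2) and the standard library are available. Lean on these libraries where they do the work, as an engineer would, in place of code of your own. Each camera call takes 0.05 s, during which the arm holds its last target. There are 200 camera calls.

TASK

One of the square oil bottles has tipped over in its lane on the wooden bottle tray. Stand it back upright in its lane beside its neighbours, then push its loose stopper into the neck until the knob sits flush on the rim: the pourer plug inside the neck has crept up and must be pressed back down by the stopper, firmly but without hammering the glass. Leave the other bottles standing where they are and do not disturb the tumbler or the dish.

Things in the scene. Friction and masses are not known exactly. Their poses are not given: they have to be found in the camera images.
- tray: Fixed wooden tray, 240 (x) x 250 (y) mm, board 6 mm thick. Origin: centre of its underside, on the bench. x runs along the lanes, roughly to the robot's left. Three lanes centred at y = -80, 0, 80 mm, parted by strips 4 mm wide, tops 11 mm over the bench, from x = -115 to 25 mm. A rail 30 mm high closes the right-hand end, its inner face at x = -108 mm.
- flask: The tipped green glass bottle, about 0.3 kg, 150 mm long: square body 54 x 54 x 88 mm, shoulder to 93 mm, round neck of 33 mm outer diameter up to the rim at 150 mm. Origin: centre of its underside; z runs from base to mouth. At the start it lies on a flat side in its lane, mouth to the robot's left, base near tray x = -40 mm.
- flask_mouth (a point): Centre of the mouth in the plane of the rim, 150 mm from the base, axes as the bottle. The bore is 26 mm wide, 53 mm deep; a white pourer plug in it has its flat top 16 mm below the rim, slides deeper by up to 16 mm and resists with about 8 N.
- stopper: The loose stopper, about 0.04 kg, 58 mm long, lying on one side of its knob: cork plug 28 mm long, tapering from 24 mm under the knob to 19 mm at the foot; square wooden knob 40 x 40 mm, 30 mm high. Origin: centre of the plug's foot; z runs from foot to knob (level at the start, roughly to the robot's left); x and y square to the knob's sides.
- stopper_shoulder (a point): Centre of the knob's underside, 28 mm from the plug's foot: the face that comes to rest on the rim.
- neighbour_a: Standing green glass bottle in another lane, 54 x 54 mm, 105 mm high with its 36 mm square wooden knob. Origin: centre of its underside.
- neighbour_b: The same as neighbour_a, in the third lane.
- tumbler: Glass tumbler standing on the bench, 68 mm wide, 100 mm high. Origin: centre of its underside.
- dish: White ceramic dish on the bench, 120 mm wide, 28 mm high. Origin: centre of its underside.
There are look-alikes about, which are no part of the job. Of the things that look like the stopper, the larger one is meant. Leave any orange look-alike of the flask alone.

How it is judged:
On the way, in this order (a step that is already met when the one before it is completed fails the run):
1. the bottle stands upright in its lane (angle between flask's own z axis and vertical below 0.09 rad and z of flask in the frame of tray between 0.002 and 0.012 m and x of flask in the frame of tray between -0.1 and 0.04 m and (y of flask in the frame of tray between -0.105 and -0.055 m or y of flask in the frame of tray between -0.025 and 0.025 m or y of flask in the frame of tray between 0.055 and 0.105 m)), for 0.2 s.
2. the stopper is home in the neck, knob on the rim (distance between stopper_shoulder and flask_mouth below 0.0025 m and angle between the z axis of stopper and the z axis of flask, either way round below 0.07 rad), for 0.2 s.
At the end, for the whole second after the job is handed in: The bottle stands on the tray within 5 degrees of vertical, within 25 mm of a lane's middle, at tray x -100 to 40 mm; the stopper's shoulder is within 2.5 mm of the mouth's centre, its axis within 4 degrees of the bottle's; both are at rest (all of step 1 and all of step 2 and linear speed of each of flask, stopper below 0.02 m/s); the robot touches nothing.
It fails at once if neighbour_a tipped, or shoved more than 30 mm (distance of neighbour_a from where it was at the start of the episode above 0.03 m or angle between neighbour_a's own z axis and vertical above 0.35 rad).
It fails at once if neighbour_b tipped, or shoved more than 30 mm (distance of neighbour_b from where it was at the start of the episode above 0.03 m or angle between neighbour_b's own z axis and vertical above 0.35 rad).
It fails at once if tumbler tipped, or shoved more than 30 mm (distance of tumbler from where it was at the start of the episode above 0.03 m or angle between tumbler's own z axis and vertical above 0.35 rad).
It fails at once if dish tipped, or shoved more than 30 mm (distance of dish from where it was at the start of the episode above 0.03 m or angle between dish's own z axis and vertical above 0.35 rad).
It fails at once if the stopper hammered or forced against the bottle with more than 60 N (contact force between stopper and flask above 60 N).
It also fails if it takes over 66 s, if anything falls off the work surface, if the arm or the gripper's body presses on something with over 40 N, if the wrist force passes 120 N, or if a joint passes its speed limit or range.

## Working session

There is one attempt and no reset: what is moved stays moved. The work goes in short steps, Python scripts to look and compute and a shell command to move; the robot and the scene stay as the last step left them, time stands still between calls to the robot, and variables do not carry over. Pictures are saved under pics/ and viewed, at most 10 in all, crops included, and the job is handed in when it is done.

```bash
mkdir -p pics; cat > h.py <<'E'
from station import *
import numpy as np, cv2
from scipy.spatial.transform import Rotation as Ro
def grab(n):
    s=get_state(); f=grab_frame(n)
    if n=="wrist":
        T=np.eye(4);T[:3,:3]=Ro.from_quat(s['orientation']).as_matrix();T[:3,3]=s['tcp_pos']
        M=T@f['T_tool_cam']; f['Rw']=M[:3,:3]; f['tw']=M[:3,3]
    else:
        f['Rw']=f['R'].T; f['tw']=-f['R'].T@f['t']
    v,u=np.mgrid[0:420,0:560]; z=f['range_z']
    P=np.stack([(u-f['cx'])/f['fx']*z,(v-f['cy'])/f['fy']*z,z],-1)
    f['P']=P@f['Rw'].T+f['tw']; f['P'][z==0]=np.nan
    return f
def save(f,name,box=None,k=1):
    c=f['color'][:,:,::-1]
    if box: c=c[box[1]:box[3],box[0]:box[2]]
    cv2.imwrite('pics/'+name,cv2.resize(c,None,fx=k,fy=k,interpolation=cv2.INTER_CUBIC))
E
python3 - <<'E'
from h import *
import pickle
a=grab('scene');b=grab('top');pickle.dump((a,b),open('f.pkl','wb'))
save(a,'s.png',None,1.4);save(b,'t.png',None,1.4)
print(get_state())
E
```

```text
{'t': 0.1, 'joint_pos': array([-1.50338889e+00,  3.13434330e-01,  1.49834564e+00,  1.27908776e-07,
        1.33101982e+00, -2.23407323e-01]), 'dq': array([ 0.00116349, -0.0012142 , -0.00184518,  0.00166057, -0.00094259,
       -0.00119185]), 'tau': array([ 4.43584897e-03, -4.12898648e+01, -2.60141337e+01, -6.80421044e-05,
        3.00045765e-03, -1.29939153e-05]), 'tcp_pos': array([ 0.1505178 , -0.50293595,  0.40417739]), 'orientation': array([ 9.89446782e-01,  1.44895483e-01,  4.70926756e-05, -6.01730643e-04]), 'contact_force': array([ 0.10101375,  0.30872304, -0.10259562]), 'ft_torque': array([ 0.02541394, -0.01435302,  0.02773887]), 'grip_force': 0.0, 'opening': 0.08525815221573842}
```

View pics/s.png

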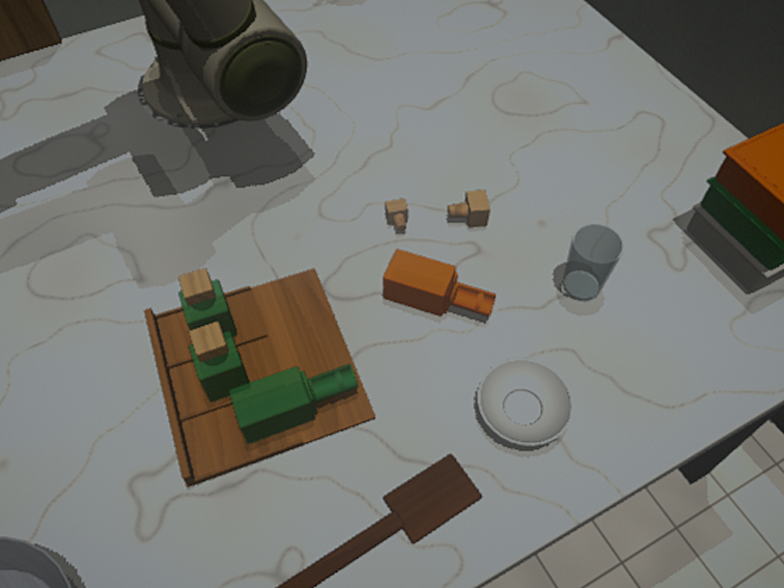

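View pics/t.png

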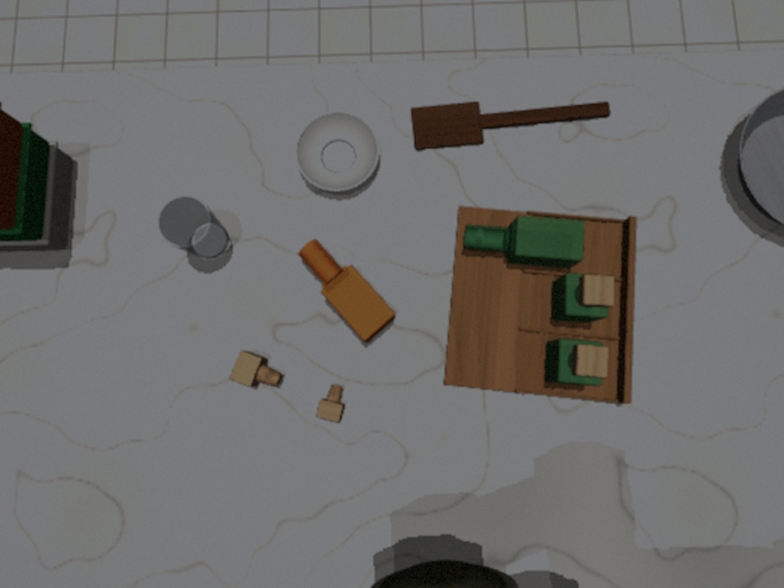

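The scene view shows the green flask at (290,402), and in the top view it is at (525,241), in the far lane with its mouth to the left. Stopper candidates in the top view are the larger at (250,368) and the smaller at (330,405). Flask candidates are the green one at (525,241) and the orange look-alike at (350,295). I choose the larger stopper and the green flask. Next I measure both and check a close crop.

```bash
python3 - <<'E'
from h import *
import pickle
a,b=pickle.load(open('f.pkl','rb'))
P=b['P'];
def blob(x0,y0,x1,y1,zlo,zhi=1):
    m=np.zeros((420,560),bool);m[int(y0/1.4):int(y1/1.4),int(x0/1.4):int(x1/1.4)]=1
    m&=(P[...,2]>zlo)&(P[...,2]<zhi); q=P[m]
    r=cv2.minAreaRect((q[:,:2]*1000).astype(np.float32)); print(len(q),np.round(r[0]),np.round(r[1]),round(r[2],1),'z',np.round(np.nanpercentile(q[:,2],[5,50,95]),3)); return q
print('knob');blob(220,340,290,395,.030)
print('stopper all');blob(220,340,290,395,.012)
print('small');blob(310,375,350,430,.012)
print('flask body');blob(455,210,592,275,.045)
print('flask all');blob(455,215,592,275,.022)
print('na');blob(540,265,625,326,.09)
print('nb');blob(540,332,612,390,.09)
print('rail');blob(610,200,645,410,.022,.04)
print('dish');blob(290,105,385,200,.015)
print('tumbler');blob(150,190,240,265,.02)
print('orange');blob(290,235,400,345,.02)
for n,(u,v) in dict(c1=(460,207),c2=(447,384)).items(): print(n,P[int(v/1.4),int(u/1.4)])
save(b,'c.png',(150,235,260,310),5)
E
```

```text
knob
457 [493. 236.] [58. 40.] 68.9 z [0.031 0.04  0.042]
stopper all
619 [493. 236.] [58. 40.] 68.7 z [0.022 0.039 0.042]
small
350 [452. 139.] [31. 45.] 75.8 z [0.018 0.03  0.033]
flask body
1942 [ 650. -116.] [150.  73.] 83.5 z [0.047 0.059 0.062]
flask all
2300 [ 650. -116.] [150.  73.] 83.5 z [0.035 0.059 0.062]
na
561 [ 579. -184.] [35. 36.] 84.8 z [0.098 0.111 0.113]
nb
578 [ 497. -170.] [37. 36.] 83.8 z [0.1   0.111 0.113]
rail
913 [ 567. -254.] [ 11. 249.] 83.1 z [0.023 0.029 0.032]
dish
1391 [797. 130.] [118. 117.] 58.4 z [0.016 0.022 0.029]
tumbler
1420 [678. 313.] [67. 66.] 85.9 z [0.027 0.071 0.101]
orange
2022 [602. 122.] [150.  54.] 40.6 z [0.037 0.054 0.056]
c1 [ 0.72127157 -0.04048762 -0.00117771]
c2 [ 0.47284452 -0.01225775  0.00598612]
```

View pics/c.png

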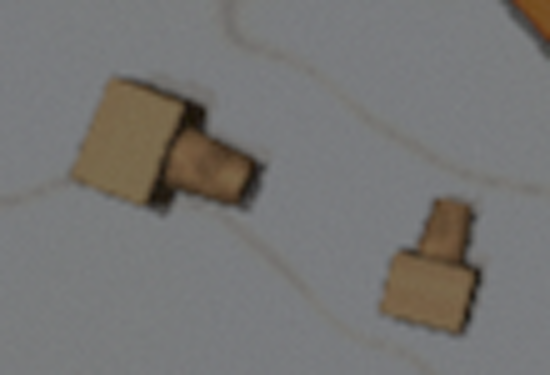

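Crop: the larger stopper has its knob at (130,140) and its cork at (215,168), pointing right. The smaller look-alike is at (435,270). The choice stands. Now refined poses for the flask, tray and stopper.

```bash
cat >> h.py <<'E'
def yaw(s=None):
    s=s or get_state(); M=Ro.from_quat(s['orientation']).as_matrix(); return np.arctan2(M[1,0],M[0,0])
def grasp():
    s=get_state(); return s['tcp_pos']+Ro.from_quat(s['orientation']).as_matrix()@[0,0,.155]
def plan(path,yaws,op,start=None,y0=None):
    "rows through grasp points (m) with world tool-x yaw at each"
    p=grasp() if start is None else np.array(start); y=yaw() if y0 is None else y0
    for q,y1 in zip(path,yaws):
        d=(np.array(q)-p)*1000; n=max(1,int(np.ceil(max(np.linalg.norm(d)/45,abs(y1-y)/.145))))
        for i in range(n):
            c,s=np.cos(y),np.sin(y); e=d/n
            print([op,round(c*e[0]+s*e[1],1),round(s*e[0]-c*e[1],1),round(-e[2],1),round(-(y1-(y if i==0 else yb))/n if i==0 else t,3)]) if 0 else None
            if i==0: t=-(y1-y)/n
            print([op,round(c*e[0]+s*e[1],1),round(s*e[0]-c*e[1],1),round(-e[2],1),round(t,3)])
            y=y-t
        p=np.array(q); print('--')
E
sed -i '/if 0 else None/d' h.py
python3 - <<'E'
from h import *
import pickle
a,b=pickle.load(open('f.pkl','rb'))
for f in (b,a):
    P=f['P'];hsv=cv2.cvtColor(f['color'],cv2.COLOR_RGB2HSV)
    g=(hsv[...,0]>45)&(hsv[...,0]<85)&(hsv[...,1]>90)
    X,Y,Z=P[...,0],P[...,1],P[...,2]
    # tray yaw from rail top
    m=(Z>.026)&(Z<.034)&(abs(X-.567)<.14)&(abs(Y+.254)<.03)&~g; r=cv2.minAreaRect((P[m][:,:2]*1000).astype(np.float32));print('rail',r)
    m=g&(Z>.054)&(Z<.066)&(abs(X-.66)<.06)&(Y>-.17)&(Y<0); m=cv2.morphologyEx(m.astype(np.uint8),cv2.MORPH_OPEN,np.ones((3,3)))>0
    print('body',m.sum(),cv2.minAreaRect((P[m][:,:2]*1000).astype(np.float32)))
    m=g&(Z>.036)&(Z<.0535)&(abs(X-.66)<.06)&(Y>-.09)&(Y<0.03)
    print('neck',m.sum(),cv2.minAreaRect((P[m][:,:2]*1000).astype(np.float32)),np.percentile(Z[m],95))
    m=(Z>.037)&(Z<.046)&(abs(X-.493)<.05)&(abs(Y-.24)<.05)
    print('knobtop',m.sum(),cv2.minAreaRect((P[m][:,:2]*1000).astype(np.float32)))
E
```

```text
rail ((566.8803100585938, -254.315185546875), (11.188498497009277, 248.6426544189453), 83.10578155517578)
body 1075 ((656.7763671875, -137.4209747314453), (69.65022277832031, 53.47010040283203), 84.16622161865234)
neck 429 ((664.4035034179688, -66.68077850341797), (49.610504150390625, 31.2667293548584), 84.577880859375) 0.05051021388616099
knobtop 368 ((497.70733642578125, 249.24664306640625), (30.14249610900879, 39.69476318359375), 68.74117279052734)
rail ((567.9737548828125, -256.9302978515625), (10.629464149475098, 251.14662170410156), 83.07599639892578)
body 1155 ((647.23828125, -137.6953887939453), (71.93891143798828, 76.15801239013672), 83.76299285888672)
neck 413 ((668.5550537109375, -67.79946899414062), (46.375518798828125, 27.14028549194336), 84.09825897216797) 0.051064551859227446
knobtop 221 ((497.56561279296875, 246.78591918945312), (30.52511978149414, 44.331642150878906), 70.25196838378906)
```

```bash
python3 - <<'E'
from h import *
import station; print([n for n in dir(station) if n[0]!='_'])
print(globals().get('tip_extent'),grasp(),yaw())
w=np.radians(84)
plan([(.6655,-.056,.2),(.6655,-.056,.10)],[w,w],85)
E
```

```text
['PlanningError', 'get_state', 'grab_frame', 'hand_in', 'tip_extent']
0.1734 [ 0.15050521 -0.50274927  0.24917751] 0.2908145759070029
[85, np.float64(38.8), np.float64(-17.5), np.float64(3.1), np.float64(-0.073)]
[85, np.float64(40.0), np.float64(-14.6), np.float64(3.1), np.float64(-0.073)]
[85, np.float64(41.0), np.float64(-11.6), np.float64(3.1), np.float64(-0.073)]
[85, np.float64(41.7), np.float64(-8.6), np.float64(3.1), np.float64(-0.073)]
[85, np.float64(42.3), np.float64(-5.5), np.float64(3.1), np.float64(-0.073)]
[85, np.float64(42.5), np.float64(-2.4), np.float64(3.1), np.float64(-0.073)]
[85, np.float64(42.6), np.float64(0.7), np.float64(3.1), np.float64(-0.073)]
[85, np.float64(42.4), np.float64(3.8), np.float64(3.1), np.float64(-0.073)]
[85, np.float64(42.0), np.float64(7.0), np.float64(3.1), np.float64(-0.073)]
[85, np.float64(41.4), np.float64(10.0), np.float64(3.1), np.float64(-0.073)]
[85, np.float64(40.6), np.float64(13.0), np.float64(3.1), np.float64(-0.073)]
[85, np.float64(39.5), np.float64(16.0), np.float64(3.1), np.float64(-0.073)]
[85, np.float64(38.2), np.float64(18.8), np.float64(3.1), np.float64(-0.073)]
[85, np.float64(36.7), np.float64(21.6), np.float64(3.1), np.float64(-0.073)]
[85, np.float64(35.1), np.float64(24.2), np.float64(3.1), np.float64(-0.073)]
[85, np.float64(33.2), np.float64(26.7), np.float64(3.1), np.float64(-0.073)]
--
[85, np.float64(0.0), np.float64(0.0), np.float64(33.3), np.float64(0.0)]
[85, np.float64(0.0), np.float64(0.0), np.float64(33.3), np.float64(0.0)]
[85, np.float64(0.0), np.float64(0.0), np.float64(33.3), np.float64(0.0)]
--
```

```bash
python3 -m pendant '[[85,39,-17,3,-0.073],[85,40,-15,3,-0.073],[85,41,-12,3,-0.073],[85,42,-9,3,-0.073],[85,42,-5,3,-0.073]]' >/dev/null
python3 -m pendant '[[85,43,-2,3,-0.073],[85,43,1,3,-0.073],[85,42,4,3,-0.073],[85,42,7,3,-0.073],[85,41,10,3,-0.073]]' >/dev/null
python3 -m pendant '[[85,41,13,3,-0.073],[85,39,16,3,-0.073],[85,38,19,3,-0.073],[85,37,22,3,-0.073],[85,35,24,3,-0.073]]' >/dev/null
python3 -m pendant '[[85,33,27,3,-0.073],[85,0,0,30,0],[85,0,0,30,0],[85,0,0,30,0],[85,0,0,0,0]]'
python3 - <<'E'
from h import *
print(grasp(),np.degrees(yaw()))
f=grab('wrist');save(f,'w1.png')
P=f['P'];hsv=cv2.cvtColor(f['color'],cv2.COLOR_RGB2HSV)
g=(hsv[...,0]>45)&(hsv[...,0]<85)&(hsv[...,1]>90)
X,Y,Z=P[...,0],P[...,1],P[...,2]
m=g&(Z>.036)&(Z<.0535)&(abs(X-.66)<.06)&(Y>-.1)&(Y<0.03)
print('neck',m.sum(),cv2.minAreaRect((P[m][:,:2]*1000).astype(np.float32)),np.percentile(Z[m],95))
w=np.radians(84); plan([(.6655,-.056,.032)],[w],85)
E
```

```text
t: 2.1
tcp_pos: [0.6676, -0.0589, 0.2619]
orientation: [0.746, 0.666, -0.002, -0.004]
contact_force: [-0.5, 0.1, 0.0]
opening: 0.0849
grip_force: 0.0
[ 0.66625133 -0.05852538  0.1069367 ] 83.58557688957673
neck 4437 ((660.7342529296875, -70.69013977050781), (61.775325775146484, 43.111576080322266), 85.81890106201172) 0.05078083536301813
[85, np.float64(1.3), np.float64(-1.2), np.float64(39.1), np.float64(-0.004)]
[85, np.float64(1.3), np.float64(-1.2), np.float64(39.1), np.float64(-0.004)]
--
```

View pics/w1.png

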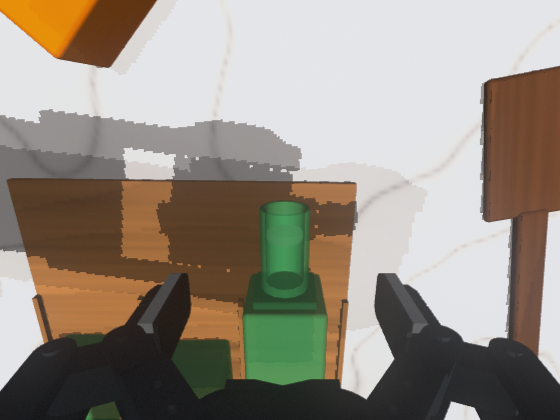

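The wrist view shows the neck at (285,245), centred between the fingers at (175,310) and (395,310). I descend and pinch it gently.

```bash
python3 -m pendant '[[85,1,-1,25,0],[85,1,-1,25,0],[85,0,0,24,0],[85,0,0,0,0],[30,0,0,0,0]]' 20 | tail -3
python3 -m pendant '[[30,0,0,0,0],[30,0,0,0,0],[30,0,0,0,0],[30,0,0,0,0]]'
python3 -c "
from h import *
print(grasp(),np.degrees(yaw()))"
```

```text
contact_force: [0.0, -0.2, -0.0]
opening: 0.0728
grip_force: 0.0
t: 3.05
tcp_pos: [0.6669, -0.0569, 0.1939]
orientation: [0.746, 0.666, 0.001, 0.001]
contact_force: [-0.4, 1.9, 4.7]
opening: 0.0312
grip_force: 22.4
[ 0.66712458 -0.05697507  0.038856  ] 83.58714646755398
```

```bash
python3 -m pendant '[[30,-2,0,-10,0],[30,-4,0,-12,0],[30,-7,0,-12,0],[30,0,0,0,0]]'
python3 - <<'E'
from h import *
print(grasp())
f=grab('scene');save(f,'s2.png',(60,130,360,380),2)
E
```

```text
t: 3.45
tcp_pos: [0.6654, -0.0711, 0.2292]
orientation: [0.746, 0.666, 0.001, 0.002]
contact_force: [1.3, 0.6, -1.9]
opening: 0.0313
grip_force: 21.5
[ 0.6659182  -0.07124785  0.07416201]
```

View pics/s2.png

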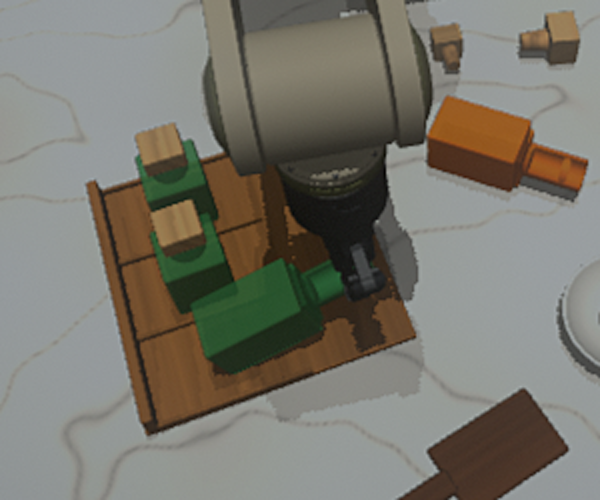

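The bottle at (265,310) is tilting up about its base edge, with the neck pinched at (345,285), so the pivot works. I continue the arc.

```bash
python3 -m pendant '[[30,-6,0,-11,0],[30,-7,0,-10,0],[30,-8,0,-9,0],[30,-9,0,-8,0],[30,-9,0,-8,0]]' | sed -n 2,4p
python3 -m pendant '[[30,-10,0,-7,0],[30,-11,0,-6,0],[30,-11,0,-5,0],[30,-11,0,-4,0],[30,-12,0,-3,0]]'| sed -n 2,4p
python3 -m pendant '[[30,-12,0,-2,0],[30,-12,0,-1,0],[30,0,0,0,0]]'
python3 - <<'E'
from h import *
print(grasp())
f=grab('scene');save(f,'s3.png',(60,130,360,380),2)
E
```

```text
tcp_pos: [0.6606, -0.1095, 0.2734]
orientation: [0.746, 0.666, -0.0, -0.0]
contact_force: [0.6, -0.5, -4.7]
tcp_pos: [0.6545, -0.1642, 0.298]
orientation: [0.746, 0.666, -0.0, -0.0]
contact_force: [-0.2, 0.6, -3.7]
t: 4.8
tcp_pos: [0.652, -0.1883, 0.3025]
orientation: [0.746, 0.666, 0.001, 0.001]
contact_force: [0.4, 4.6, 3.6]
opening: 0.0308
grip_force: 22.6
[ 0.65238448 -0.18821626  0.14745549]
```

View pics/s3.png

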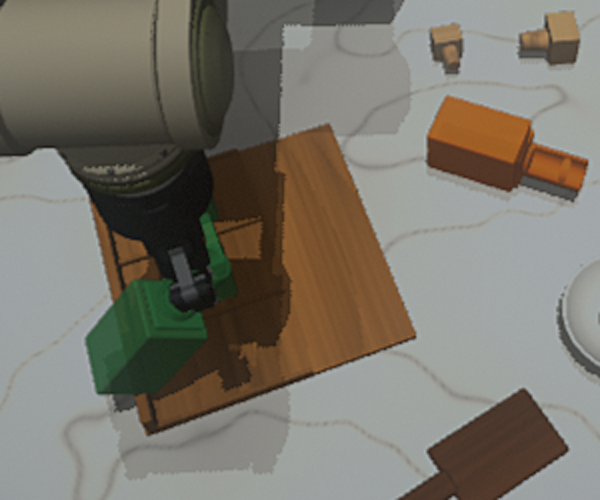

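The bottle at (145,330) is now stuck in the pads at about 50°, with its base leaning on the rail's top edge. I use the rail edge as the fulcrum to complete the rotation, then carry the bottle back over its lane.

```bash
python3 -m pendant '[[30,-7,0,-3,0],[30,-7,0,-3,0],[30,-7,0,-3,0],[30,-8,0,-2,0],[30,-8,0,-2,0]]' | sed -n 2,4p
python3 -m pendant '[[30,-8,0,-2,0],[30,-8,0,-1,0],[30,-8,0,0,0],[30,-8,0,0,0],[30,-8,0,0,0]]'| sed -n 2,4p
python3 -m pendant '[[30,-8,0,0,0],[30,-8,0,1,0],[30,0,0,0,0]]'
python3 - <<'E'
from h import *
print(grasp())
f=grab('scene');save(f,'s4.png',(20,130,320,380),2)
P=f['P'];hsv=cv2.cvtColor(f['color'],cv2.COLOR_RGB2HSV)
g=(hsv[...,0]>45)&(hsv[...,0]<85)&(hsv[...,1]>90)&(P[...,0]>.615)&(P[...,2]<.2)&(P[...,0]<.72)
q=P[g];print(len(q))
o=np.array([.5807,-.1418]);u=np.array([.12,.993]);
x=(q[:,:2]-o)@u;z=q[:,2]
print('x',np.percentile(x,[1,50,99]),'z',np.percentile(z,[1,50,99]))
E
```

```text
tcp_pos: [0.648, -0.2237, 0.3158]
orientation: [0.745, 0.667, 0.001, 0.001]
contact_force: [-0.3, 5.5, 8.9]
tcp_pos: [0.6433, -0.2641, 0.319]
orientation: [0.745, 0.667, 0.0, 0.001]
contact_force: [-1.5, 1.2, 9.1]
t: 6.15
tcp_pos: [0.6413, -0.2809, 0.3171]
orientation: [0.746, 0.666, 0.0, 0.001]
contact_force: [-0.6, -0.2, 5.7]
opening: 0.0311
grip_force: 27.4
[ 0.64152749 -0.28114339  0.16213393]
1529
x [-0.1497083  -0.111066    0.66802797] z [0.03750672 0.11942047 0.18171979]
```

View pics/s4.png

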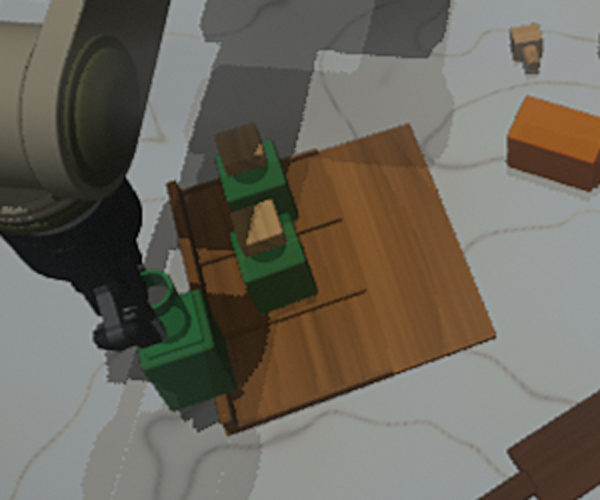

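The bottle at (185,345) is nearly upright on the rail, still gripped by the neck. I lift it, carry it back over the lane and lower it onto the board.

```bash
python3 -m pendant '[[30,0,0,-15,0],[30,15,0,0,0],[30,20,0,0,0],[30,20,0,0,0],[30,15,0,0,0]]' | sed -n 2,4p
python3 -m pendant '[[30,0,0,12,0],[30,0,0,10,0],[30,0,0,6,0],[30,0,0,4,0],[30,0,0,0,0]]'| sed -n 2,4p
python3 -m pendant '[[30,0,0,3,0],[30,0,0,3,0],[30,0,0,0,0]]'
python3 - <<'E'
from h import *
print(grasp())
f=grab('scene');save(f,'s5.png',(20,130,320,380),2)
E
```

```text
tcp_pos: [0.6497, -0.207, 0.33]
orientation: [0.745, 0.667, -0.0, -0.001]
contact_force: [-0.3, 0.3, -3.2]
tcp_pos: [0.6492, -0.2105, 0.2978]
orientation: [0.746, 0.666, -0.0, -0.001]
contact_force: [0.5, -0.0, -3.1]
t: 7.5
tcp_pos: [0.6494, -0.2102, 0.2936]
orientation: [0.746, 0.666, 0.0, 0.001]
contact_force: [0.4, -0.1, 0.6]
opening: 0.0313
grip_force: 26.7
[ 0.64968805 -0.21038239  0.1385598 ]
```

```bash
python3 -m pendant '[[30,0,0,3,0],[30,0,0,3,0],[30,0,0,0,0]]'
python3 - <<'E'
from h import *
print(grasp())
f=grab('scene');save(f,'s5.png',(20,130,320,380),2)
E
```

```text
t: 7.85
tcp_pos: [0.6494, -0.2112, 0.2926]
orientation: [0.746, 0.666, 0.0, 0.005]
contact_force: [-6.6, -4.2, 26.4]
opening: 0.0314
grip_force: 31.2
[ 0.65044774 -0.21222093  0.13765279]
```

View pics/s5.png

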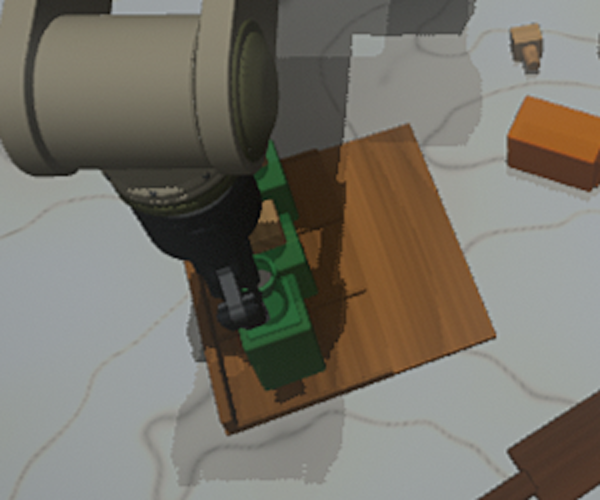

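The bottle at (285,330) stands upright in its lane, with its base on the board. I relax the press, open and rise.

```bash
python3 -m pendant '[[30,0,0,-4,0],[30,0,0,0,0],[55,0,0,0,0],[55,0,0,0,0],[55,0,0,0,0]]' | sed -n 2,6p
python3 -m pendant '[[60,0,0,-15,0],[60,0,0,-30,0],[60,0,0,-40,0],[60,0,0,0,0]]'
python3 - <<'E'
from h import *
print(grasp(),np.degrees(yaw()))
f=grab('wrist');b=grab('top');save(f,'w2.png')
o=np.array([.5807,-.1418]);u=np.array([.12,.993]);v=np.array([-.993,.12])
for F in (b,f):
    P=F['P'];q=P[(P[...,2]>.152)&(P[...,2]<.162)&(abs(P[...,0]-.655)<.05)&(abs(P[...,1]+.205)<.05)]
    if len(q)>10:
        c,r=cv2.minEnclosingCircle((q[:,:2]*1000).astype(np.float32));d=np.array(c)/1000-o;print('rim',len(q),c,r,'tray',d@u,d@v,'z',np.median(q[:,2]))
    q=P[(P[...,2]>.093)&(P[...,2]<.101)&(abs(P[...,0]-.655)<.05)&(abs(P[...,1]+.205)<.05)&((np.hypot(P[...,0]-.655,P[...,1]+.205)>.02))]
    if len(q)>10:
        A=np.c_[q[:,:2],np.ones(len(q))];k=np.linalg.lstsq(A,q[:,2],rcond=None)[0];print('shoulder',len(q),k[:2],np.std(A@k-q[:,2]),cv2.minAreaRect((q[:,:2]*1000).astype(np.float32)))
P=b['P'];m=(P[...,2]>.037)&(P[...,2]<.046)&(abs(P[...,0]-.493)<.05)&(abs(P[...,1]-.24)<.05);print('knobtop',cv2.minAreaRect((P[m][:,:2]*1000).astype(np.float32)))
E
```

```text
tcp_pos: [0.6494, -0.2098, 0.2901]
orientation: [0.746, 0.666, -0.0, -0.0]
contact_force: [-0.2, 0.2, -0.7]
opening: 0.0551
grip_force: 0.0
t: 8.8
tcp_pos: [0.6494, -0.2098, 0.3831]
orientation: [0.745, 0.666, 0.002, 0.005]
contact_force: [0.6, 0.4, 1.0]
opening: 0.0599
grip_force: 0.0
[ 0.65098457 -0.21058262  0.22811408] 83.5951095570587
rim 164 (648.4119873046875, -204.15689086914062) 16.82723617553711 tray -0.05379495415649413 -0.07472083029785158 z 0.15568338439374696
shoulder 386 [-0.01647579 -0.01564624] 0.0023551250901653626 ((648.144775390625, -203.1600341796875), (52.85502624511719, 53.45730972290039), 84.74919891357422)
rim 819 (650.2942504882812, -202.90460205078125) 16.543928146362305 tray -0.05232555977783203 -0.07643964298095705 z 0.15527868588562904
shoulder 1311 [-0.01855234  0.03047703] 0.002298740044750559 ((650.5087890625, -202.8707733154297), (51.704734802246094, 52.61248016357422), 83.64468383789062)
knobtop ((497.5012512207031, 248.8024139404297), (30.029813766479492, 39.87945556640625), 68.0869369506836)
```

View pics/w2.png

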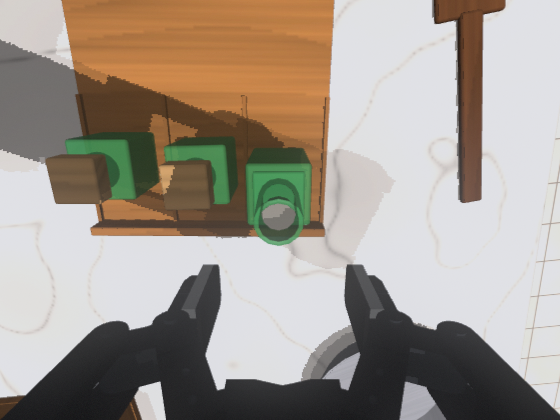

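The bottle stands upright: rim at (279,220) in the wrist view, at world (0.650,-0.2035,0.156). I now go to the stopper.

```bash
sed -i 's/print(\[op,.*$/print([op,*[float(x) for x in (round(c*e[0]+s*e[1]),round(s*e[0]-c*e[1]),round(-e[2]),round(t,3))]])/' h.py; python3 - <<'E'
from h import *
w=np.radians(68.4)
plan([(.498,.249,.13)],[w],85)
E
```

```text
[85, 40.0, -18.0, 8.0, 0.024]
[85, 39.0, -19.0, 8.0, 0.024]
[85, 39.0, -20.0, 8.0, 0.024]
[85, 38.0, -21.0, 8.0, 0.024]
[85, 38.0, -22.0, 8.0, 0.024]
[85, 37.0, -23.0, 8.0, 0.024]
[85, 37.0, -24.0, 8.0, 0.024]
[85, 36.0, -25.0, 8.0, 0.024]
[85, 36.0, -26.0, 8.0, 0.024]
[85, 35.0, -27.0, 8.0, 0.024]
[85, 34.0, -27.0, 8.0, 0.024]
--
```

```bash
python3 -m pendant '[[60,40,-18,0,0.024],[70,39,-19,0,0.024],[85,39,-20,8,0.024],[85,38,-21,10,0.024],[85,38,-22,10,0.024]]' >/dev/null
python3 -m pendant '[[85,37,-23,10,0.024],[85,37,-24,10,0.024],[85,36,-25,10,0.024],[85,36,-26,10,0.024],[85,35,-27,10,0.024]]' >/dev/null
python3 -m pendant '[[85,34,-27,10,0.024],[85,0,0,0,0],[85,0,0,0,0]]'
python3 - <<'E'
from h import *
print(grasp(),np.degrees(yaw()))
f=grab('wrist')
P=f['P'];m=(P[...,2]>.037)&(P[...,2]<.046)&(abs(P[...,0]-.493)<.06)&(abs(P[...,1]-.24)<.06);print('knobtop',cv2.minAreaRect((P[m][:,:2]*1000).astype(np.float32)))
plan([(.498,.249,.030)],[np.radians(68.4)],85)
E
```

```text
t: 10.2
tcp_pos: [0.4973, 0.248, 0.2869]
orientation: [0.826, 0.563, -0.001, -0.0]
contact_force: [0.5, -0.4, -0.1]
opening: 0.0849
grip_force: 0.0
[0.49700065 0.24793412 0.13185296] 68.56769054778142
knobtop ((499.91131591796875, 251.03466796875), (29.88102912902832, 40.00007247924805), 68.80332946777344)
[85, 1.0, 0.0, 34.0, 0.0]
[85, 1.0, 0.0, 34.0, 0.0]
[85, 1.0, 0.0, 34.0, 0.0]
--
```

```bash
python3 -m pendant '[[85,2,0,34,0],[85,1,0,34,0],[85,0,0,30,0],[85,0,0,4,0],[38,0,0,0,0]]' 20 | sed -n 2,4p
python3 -m pendant '[[38,0,0,0,0],[38,0,0,0,0],[38,0,0,0,0],[38,0,0,0,0]]'
python3 - <<'E'
from h import *
print(grasp(),np.degrees(yaw()))
E
```

```text
tcp_pos: [0.4994, 0.2495, 0.1859]
orientation: [0.827, 0.562, -0.0, -0.0]
contact_force: [0.8, -0.1, 0.7]
t: 11.15
tcp_pos: [0.4994, 0.2503, 0.1872]
orientation: [0.827, 0.563, 0.001, 0.001]
contact_force: [0.1, -1.4, 7.0]
opening: 0.0399
grip_force: 21.1
[0.49976596 0.25037992 0.03224744] 68.4630863708895
```

```bash
python3 - <<'E'
from h import *
o=np.array([.5807,-.1418]);u=np.array([.12,.993]);v=np.array([-.993,.12])
E=o-.120*u+.05*v; A=E-.080*u; print(E,A)
w=np.radians(83.1-180)
g=grasp()
plan([g+[0,0,.13],(*A,.15),(*A,.06)],[np.radians(68.4),w,w],38)
E
```

```text
[ 0.51665 -0.25496] [ 0.50705 -0.3344 ]
[38, 0.0, 0.0, -43.0, 0.0]
[38, 0.0, 0.0, -43.0, 0.0]
[38, 0.0, 0.0, -43.0, 0.0]
--
[38, -27.0, 11.0, 1.0, 0.144]
[38, -25.0, 15.0, 1.0, 0.144]
[38, -23.0, 18.0, 1.0, 0.144]
[38, -20.0, 21.0, 1.0, 0.144]
[38, -17.0, 24.0, 1.0, 0.144]
[38, -13.0, 26.0, 1.0, 0.144]
[38, -9.0, 28.0, 1.0, 0.144]
[38, -5.0, 29.0, 1.0, 0.144]
[38, -1.0, 29.0, 1.0, 0.144]
[38, 3.0, 29.0, 1.0, 0.144]
[38, 8.0, 28.0, 1.0, 0.144]
[38, 12.0, 27.0, 1.0, 0.144]
[38, 15.0, 25.0, 1.0, 0.144]
[38, 19.0, 22.0, 1.0, 0.144]
[38, 22.0, 20.0, 1.0, 0.144]
[38, 24.0, 16.0, 1.0, 0.144]
[38, 26.0, 13.0, 1.0, 0.144]
[38, 28.0, 9.0, 1.0, 0.144]
[38, 29.0, 5.0, 1.0, 0.144]
[38, 29.0, 0.0, 1.0, 0.144]
--
[38, 0.0, 0.0, 45.0, 0.0]
[38, 0.0, 0.0, 45.0, 0.0]
--
```

```bash
python3 -m pendant '[[38,0,0,-30,0],[38,0,0,-40,0],[38,0,0,-40,0],[38,0,0,-25,0]]' >/dev/null
python3 -m pendant '[[38,-27,11,0,0.144],[38,-25,15,0,0.144],[38,-23,18,0,0.144],[38,-20,21,0,0.144],[38,-17,24,0,0.144]]' >/dev/null
python3 -m pendant '[[38,-13,26,0,0.144],[38,-9,28,0,0.144],[38,-5,29,0,0.144],[38,-1,29,0,0.144],[38,3,29,0,0.144]]' >/dev/null
python3 -m pendant '[[38,8,28,0,0.144],[38,12,27,0,0.144],[38,15,25,0,0.144],[38,19,22,0,0.144],[38,22,20,0,0.144]]' >/dev/null
python3 -m pendant '[[38,24,16,0,0.144],[38,26,13,0,0.144],[38,28,9,0,0.144],[38,29,5,0,0.144],[38,29,0,0,0.144]]' >/dev/null
python3 -m pendant '[[38,0,0,0,0],[38,0,0,0,0]]'
python3 - <<'E'
from h import *
o=np.array([.5807,-.1418]);u=np.array([.12,.993]);v=np.array([-.993,.12])
E=o-.120*u+.05*v; A=E-.060*u
print(grasp(),np.degrees(yaw()),get_state()['joint_pos'])
plan([(*A,.047)],[np.radians(83.1-180)],38)
E
```

```text
t: 13.75
tcp_pos: [0.5064, -0.334, 0.3208]
orientation: [-0.666, 0.746, 0.0, 0.0]
contact_force: [-0.4, 0.2, -0.5]
opening: 0.0396
grip_force: 20.7
[ 0.50638974 -0.33400043  0.16578074] -96.51118065001478 [-7.76073755e-01  5.62217507e-01  1.35032966e+00  2.30459296e-04
  1.22924497e+00  2.47908322e+00]
[38, -7.0, 0.0, 40.0, 0.002]
[38, -7.0, 0.0, 40.0, 0.002]
[38, -7.0, 0.0, 40.0, 0.002]
--
```

```bash
python3 -m pendant '[[38,-7,0,40,0],[38,-7,0,40,0],[38,-6,0,35,0],[38,0,0,4,0],[38,0,0,0,0]]'|sed -n 2,4p
python3 -m pendant '[[38,-10,0,0,0],[38,-5,0,0,0],[38,-3,0,0,0],[38,0,0,0,0]]'
python3 - <<'E'
from h import *
print(grasp())
E
```

```text
tcp_pos: [0.5092, -0.3137, 0.2024]
orientation: [-0.666, 0.746, 0.0, -0.0]
contact_force: [-0.9, 0.1, -0.3]
t: 14.65
tcp_pos: [0.5111, -0.2959, 0.2026]
orientation: [-0.666, 0.746, -0.001, 0.0]
contact_force: [-0.3, -0.7, 0.4]
opening: 0.0397
grip_force: 20.7
[ 0.51130573 -0.29610291  0.04758349]
```

```bash
python3 -m pendant '[[38,-3,0,0,0],[38,-3,0,-3,0],[38,-3,0,-5,0],[38,-3,0,-5,0],[38,0,0,0,0]]'|sed -n 2,4p
python3 -m pendant '[[38,-4,0,-5,0],[38,-5,0,-4,0],[38,-5,0,-4,0],[38,-5,0,-3,0],[38,0,0,0,0]]'
python3 - <<'E'
from h import *
print(grasp())
f=grab('scene');save(f,'s6.png',(0,150,250,350),3)
E
```

```text
tcp_pos: [0.5124, -0.2848, 0.2158]
orientation: [-0.665, 0.746, -0.001, -0.0]
contact_force: [-0.6, -4.3, 2.5]
t: 15.65
tcp_pos: [0.5147, -0.2646, 0.2311]
orientation: [-0.666, 0.746, -0.0, 0.0]
contact_force: [0.5, -0.3, -0.2]
opening: 0.0397
grip_force: 20.6
[ 0.51471742 -0.26464467  0.07610389]
```

View pics/s6.png

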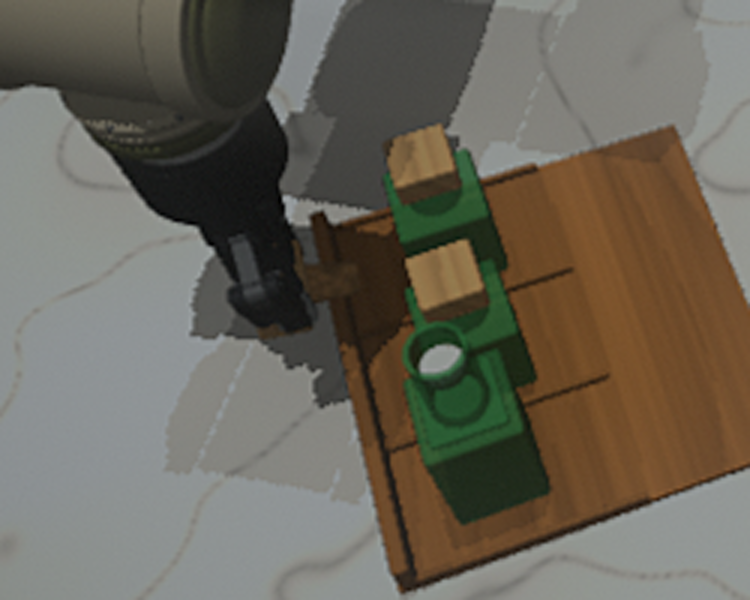

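The picture shows the cork at (330,280) reaching over the rail, with the knob in the fingers at (275,320). I work from depth numbers from here, starting with the tilt.

```bash
cat >> h.py <<'E'
o=np.array([.5807,-.1418]);u=np.array([.12,.993]);v=np.array([-.993,.12])
def cloud(names=('scene','top'),rad=.06,zlo=.033,show=True):
    "points round the grasp in (tray x, tray y, z) mm relative to grasp; brown/tan only"
    G=grasp(); out={}
    for n in names:
        f=grab(n);P=f['P'].reshape(-1,3);c=f['color'].reshape(-1,3).astype(int)
        m=(np.linalg.norm(P-G,axis=1)<rad)&(P[:,2]>zlo)&(c[:,0]-c[:,2]>15)&(c[:,0]>c[:,1])
        d=P[m]-G; q=np.c_[d[:,:2]@u,d[:,:2]@v,d[:,2]]*1000; out[n]=q
        if show:
            print(n,len(q))
            for x in range(-40,60,4):
                k=q[(q[:,0]>=x)&(q[:,0]<x+4)]
                if len(k)>2: print(x+2,len(k),'y',np.round(np.percentile(k[:,1],[5,95])),'z',np.round(np.percentile(k[:,2],[5,50,95])))
    return out
E
python3 - <<'E'
from h import *
cloud()
E
```

```text
scene 280
-26 7 y [-20. -18.] z [-24. -20. -18.]
-22 8 y [-21. -18.] z [-25. -21. -17.]
-18 11 y [-21. -18.] z [-26. -19. -13.]
-6 3 y [-19. -18.] z [-33. -31. -30.]
-2 3 y [-20. -19.] z [-30. -28. -27.]
6 24 y [-12.  18.] z [-12.   6.   7.]
10 53 y [-16.  12.] z [-15.  -3.   7.]
14 38 y [-26.   4.] z [-43.  -9.  -4.]
18 36 y [-27.   5.] z [-43. -11.  -6.]
22 31 y [-10.   7.] z [-22. -11.  -7.]
26 30 y [-9.  5.] z [-22. -13.  -9.]
30 25 y [-8.  6.] z [-21. -14. -10.]
34 9 y [-7.  3.] z [-15. -13. -12.]
top 594
-14 9 y [-16.   2.] z [ 8.  9. 10.]
-10 40 y [-17.   7.] z [ 8.  9. 11.]
-6 46 y [-16.   8.] z [ 7.  8. 10.]
-2 59 y [-18.  16.] z [6. 7. 9.]
2 65 y [-18.  17.] z [3. 6. 9.]
6 68 y [-18.  17.] z [-8.  5.  7.]
10 107 y [-16.  17.] z [-11.   2.   6.]
14 35 y [-9.  9.] z [-13.  -8.  -1.]
18 33 y [-9. 11.] z [-15.  -9.  -7.]
22 31 y [-8.  9.] z [-17. -11.  -8.]
26 30 y [-7. 11.] z [-20. -12.  -8.]
30 37 y [-8. 10.] z [-19. -14. -11.]
34 33 y [-6. 10.] z [-27. -16. -13.]
```

```bash
python3 -m pendant '[[38,18,0,0,0],[38,18,0,0,0],[38,0,0,10,0],[38,0,0,9,0],[38,0,0,0,0]]'|sed -n 2,4p
python3 -m pendant '[[38,-5,0,0,0],[38,-2,0,0,0],[38,-3,0,-1,0],[38,-3,0,-2,0],[38,0,0,0,0]]'|sed -n 2,4p
python3 -m pendant '[[38,-2,0,-1,0],[38,-3,0,-2,0],[38,-2,0,-1,0],[38,0,0,0,0]]'|sed -n 2,4p
python3 - <<'E'
from h import *
G=grasp();print((G[:2]-o+.12*u)@u*1e3,G[2]*1e3-30)
q=cloud(('top',))
E
```

```text
tcp_pos: [0.5099, -0.301, 0.2097]
orientation: [-0.665, 0.746, 0.002, -0.0]
contact_force: [-0.2, 0.6, -0.1]
tcp_pos: [0.512, -0.2879, 0.2152]
orientation: [-0.666, 0.746, -0.0, 0.0]
contact_force: [-1.8, 0.1, -1.0]
tcp_pos: [0.5127, -0.2811, 0.2189]
orientation: [-0.666, 0.746, -0.0, 0.0]
contact_force: [-1.0, 0.0, -0.6]
-26.434091438826126 33.903888126530305
top 580
-14 11 y [-13.   4.] z [ 8.  9. 11.]
-10 41 y [-17.   7.] z [ 8. 10. 12.]
-6 51 y [-18.  10.] z [ 6.  9. 10.]
-2 58 y [-17.  15.] z [ 6.  7. 10.]
2 62 y [-16.  16.] z [4. 7. 9.]
6 65 y [-16.  18.] z [-15.   5.   7.]
10 107 y [-17.  17.] z [-11.   2.   6.]
14 33 y [-9. 10.] z [-11.  -7.   4.]
18 31 y [-7. 10.] z [-13.  -9.  -6.]
22 27 y [-9.  9.] z [-18. -10.  -7.]
26 29 y [-6.  9.] z [-15. -12. -10.]
30 33 y [-6.  8.] z [-31. -14. -11.]
34 31 y [-6. 10.] z [-30. -16. -12.]
```

```bash
python3 -m pendant '[[38,20,0,0,0],[38,0,0,14,0],[38,0,0,0,0],[38,-4,0,0,0],[38,0,0,0,0]]'|sed -n 2,4p
python3 -m pendant '[[38,-3,0,0,0],[38,0,0,0,0]]'|sed -n 2,4p
python3 -m pendant '[[38,-3,0,0,0],[38,0,0,0,0]]'|sed -n 2,4p
python3 - <<'E'
from h import *
G=grasp();print((G[:2]-o+.12*u)@u*1e3,G[2]*1e3-30)
q=cloud(('top',))
E
```

```text
tcp_pos: [0.5109, -0.2966, 0.2046]
orientation: [-0.666, 0.746, 0.0, 0.0]
contact_force: [-0.2, 0.1, -1.0]
tcp_pos: [0.5113, -0.2938, 0.2049]
orientation: [-0.666, 0.746, -0.0, 0.0]
contact_force: [0.1, 0.3, 0.4]
tcp_pos: [0.5116, -0.2909, 0.2048]
orientation: [-0.666, 0.746, 0.0, 0.0]
contact_force: [-0.0, 0.1, -1.8]
-36.2911081292863 19.77725962614779
top 540
-14 13 y [-14.   4.] z [ 8.  9. 11.]
-10 40 y [-18.   7.] z [ 8.  9. 11.]
-6 44 y [-17.  10.] z [ 6.  9. 10.]
-2 59 y [-19.  16.] z [ 5.  8. 10.]
2 57 y [-17.  17.] z [4. 6. 9.]
6 63 y [-17.  17.] z [2. 5. 7.]
10 109 y [-17.  17.] z [-10.   2.   6.]
14 30 y [-11.  10.] z [-11.  -8.   5.]
18 29 y [-7. 10.] z [-13.  -9.  -6.]
22 26 y [-7.  9.] z [-15. -11.  -8.]
26 25 y [-7.  8.] z [-15. -12.  -9.]
30 26 y [-5. 10.] z [-16. -13. -11.]
34 17 y [-3.  7.] z [-16. -14. -11.]
```

```bash
for i in 1; do python3 -m pendant '[[38,-3,0,0,0],[38,0,0,0,0]]'|sed -n 2,4p; done
python3 -m pendant '[[38,-3,0,0,0],[38,0,0,0,0]]'|sed -n 2,4p
python3 -m pendant '[[38,-2,0,-1,0],[38,0,0,0,0]]'|sed -n 2,4p
python3 - <<'E'
from h import *
G=grasp();print((G[:2]-o+.12*u)@u*1e3,G[2]*1e3-30)
q=cloud(('top',))
E
```

```text
tcp_pos: [0.5119, -0.2882, 0.2047]
orientation: [-0.666, 0.746, -0.0, -0.0]
contact_force: [0.1, -1.2, -0.2]
tcp_pos: [0.5121, -0.2865, 0.2054]
orientation: [-0.666, 0.746, -0.002, -0.001]
contact_force: [-2.4, -9.8, 0.5]
tcp_pos: [0.5122, -0.2848, 0.2066]
orientation: [-0.666, 0.746, -0.002, -0.001]
contact_force: [-4.2, -10.1, 1.8]
-30.85190073336851 21.562702647446137
top 522
-14 6 y [-13.   2.] z [ 8.  9. 10.]
-10 39 y [-17.   8.] z [ 8. 10. 12.]
-6 44 y [-17.  10.] z [ 7.  9. 11.]
-2 54 y [-18.  17.] z [ 6.  7. 11.]
2 67 y [-18.  17.] z [ 4.  6. 10.]
6 74 y [-17.  18.] z [-13.   5.   7.]
10 92 y [-16.  18.] z [-11.  -1.   6.]
14 31 y [-7.  9.] z [-12.  -9.  -5.]
18 32 y [-7. 11.] z [-16. -11.  -7.]
22 29 y [-7. 10.] z [-17. -12.  -9.]
26 23 y [-6.  9.] z [-17. -14. -12.]
30 23 y [-4.  8.] z [-18. -15. -13.]
34 8 y [-5.  6.] z [-18. -17. -15.]
```

```bash
python3 -m pendant '[[38,-2,0,-1,0],[38,0,0,0,0]]'|sed -n 2,4p
python3 -m pendant '[[38,-2,0,-2,0],[38,-2,0,-2,0],[38,0,0,0,0]]'|sed -n 2,4p
python3 -m pendant '[[38,-2,0,-2,0],[38,-2,0,-2,0],[38,0,0,0,0]]'|sed -n 2,4p
python3 - <<'E'
from h import *
G=grasp();print((G[:2]-o+.12*u)@u*1e3,G[2]*1e3-30)
q=cloud(('top',))
E
```

```text
tcp_pos: [0.5125, -0.2829, 0.2077]
orientation: [-0.666, 0.746, -0.002, -0.001]
contact_force: [-4.5, -10.1, 3.2]
tcp_pos: [0.5131, -0.2783, 0.2116]
orientation: [-0.666, 0.746, -0.002, -0.001]
contact_force: [-4.0, -6.7, 3.3]
tcp_pos: [0.5136, -0.2742, 0.2156]
orientation: [-0.666, 0.746, -0.002, -0.001]
contact_force: [-1.2, -5.3, 3.3]
-19.94188933939524 30.63959316610945
top 457
-10 36 y [-17.   6.] z [ 8. 11. 13.]
-6 52 y [-16.   9.] z [ 7.  9. 12.]
-2 68 y [-17.  15.] z [4. 6. 9.]
2 85 y [-18.  17.] z [-12.   4.   7.]
6 82 y [-16.  17.] z [-13.   1.   4.]
10 37 y [-8. 10.] z [-19. -13.  -9.]
14 26 y [-7.  9.] z [-20. -16. -12.]
18 31 y [-7.  9.] z [-24. -18. -15.]
22 29 y [-6.  7.] z [-27. -22. -18.]
26 9 y [-3.  5.] z [-26. -22. -20.]
```

```bash
python3 -m pendant '[[38,-3,0,-1,0],[38,-3,0,-2,0],[38,0,0,0,0]]'|sed -n 2,4p
python3 -m pendant '[[38,-3,0,-2,0],[38,-3,0,-1,0],[38,0,0,0,0]]'|sed -n 2,4p
python3 -m pendant '[[38,-3,0,-1,0],[38,-3,0,-1,0],[38,0,0,0,0]]'|sed -n 2,4p
python3 - <<'E'
from h import *
G=grasp();print((G[:2]-o+.12*u)@u*1e3,G[2]*1e3-30)
q=cloud(('top','scene'))
E
```

```text
tcp_pos: [0.5144, -0.2681, 0.2187]
orientation: [-0.666, 0.746, -0.002, -0.0]
contact_force: [-1.8, -5.7, 3.9]
tcp_pos: [0.5151, -0.2621, 0.2216]
orientation: [-0.666, 0.746, -0.002, -0.0]
contact_force: [-1.3, -4.5, 3.6]
tcp_pos: [0.5158, -0.256, 0.2236]
orientation: [-0.666, 0.746, -0.001, -0.0]
contact_force: [-0.7, -4.0, 4.5]
-1.4556668959564611 38.56702071251058
top 347
-10 25 y [-16.   5.] z [10. 12. 15.]
-6 59 y [-17.   8.] z [ 6. 10. 13.]
-2 94 y [-16.  14.] z [-17.   4.   8.]
2 98 y [-15.  14.] z [-22.  -0.   4.]
6 31 y [-6.  8.] z [-26. -22. -17.]
10 32 y [-6.  8.] z [-33. -27. -24.]
14 4 y [-2.  3.] z [-30. -29. -29.]
scene 289
-38 52 y [-20.  14.] z [-10.   5.   8.]
-34 60 y [-20.  14.] z [-13.   7.  11.]
-30 37 y [-20.   5.] z [-21.  -1.  13.]
-26 14 y [-20. -12.] z [-22. -15.   3.]
6 24 y [-17.  28.] z [-35. -26. -21.]
10 23 y [-39.  36.] z [-36. -32. -25.]
```

```bash
python3 -m pendant '[[38,-3,0,0,0],[38,-3,0,0,0],[38,0,0,0,0]]'|sed -n 2,4p
python3 -m pendant '[[38,-3,0,0,0],[38,-3,0,0,0],[38,0,0,0,0]]'|sed -n 2,4p
python3 -m pendant '[[38,-3,0,1,0],[38,-2,0,1,0],[38,0,0,0,0]]'|sed -n 2,4p
python3 - <<'E'
from h import *
G=grasp();print((G[:2]-o+.12*u)@u*1e3,G[2]*1e3-30)
q=cloud(('top','scene'))
E
```

```text
tcp_pos: [0.5165, -0.2498, 0.2234]
orientation: [-0.666, 0.746, -0.001, 0.0]
contact_force: [0.4, -4.2, 5.9]
tcp_pos: [0.5171, -0.2434, 0.2229]
orientation: [-0.666, 0.746, -0.0, 0.0]
contact_force: [0.9, -3.4, 4.2]
tcp_pos: [0.5177, -0.2384, 0.2212]
orientation: [-0.666, 0.746, -0.0, 0.0]
contact_force: [0.1, -1.5, 6.7]
16.476585211651773 36.21763717100326
top 180
-10 12 y [-26.  10.] z [-33. -22. -17.]
-6 92 y [-16.   8.] z [-28.   7.  13.]
-2 55 y [-16.  10.] z [-29.   3.   7.]
6 3 y [34. 34.] z [-1.  1.  5.]
34 3 y [-39. -28.] z [2. 4. 6.]
38 10 y [-28.  13.] z [-30. -13.   3.]
scene 359
-38 67 y [-20.  15.] z [-5. 18. 20.]
-34 66 y [-21.  15.] z [-4. 20. 22.]
-30 60 y [-21.  12.] z [-5. 20. 23.]
-26 16 y [-20.   2.] z [-6. 22. 24.]
-14 4 y [-47. -20.] z [-33. -33. -32.]
-10 6 y [-42. -21.] z [-33. -33. -32.]
34 3 y [-27.   7.] z [-11.   5.   6.]
46 3 y [ 9. 12.] z [32. 32. 34.]
50 5 y [10. 17.] z [19. 30. 32.]
```

```bash
python3 -m pendant '[[38,-2,0,1,0],[38,-2,0,1,0],[38,0,0,0,0]]'|sed -n 2,4p
python3 -m pendant '[[38,-1,0,2,0],[38,0,0,1,0],[38,0,0,0,0]]'|sed -n 2,4p
python3 - <<'E'
from h import *
G=grasp();print((G[:2]-o+.12*u)@u*1e3,G[2]*1e3-30)
q=cloud(('scene',),rad=.07)
E
```

```text
tcp_pos: [0.5182, -0.2344, 0.2192]
orientation: [-0.666, 0.746, -0.0, 0.0]
contact_force: [-0.4, -1.8, 7.8]
tcp_pos: [0.5186, -0.2332, 0.2175]
orientation: [-0.666, 0.746, -0.001, 0.001]
contact_force: [-2.3, 3.4, 21.0]
21.88346711377487 32.5082664977025
scene 438
-38 67 y [-21.  16.] z [ 1. 23. 25.]
-34 67 y [-20.  15.] z [ 1. 24. 27.]
-30 61 y [-20.  11.] z [ 0. 25. 28.]
-26 26 y [-20.   0.] z [ 0. 26. 28.]
-14 3 y [-59. -30.] z [-29. -29. -28.]
42 26 y [10. 26.] z [34. 48. 50.]
46 26 y [10. 20.] z [33. 45. 50.]
50 14 y [10. 13.] z [33. 40. 46.]
54 13 y [10. 13.] z [33. 37. 43.]
58 6 y [11. 13.] z [30. 33. 38.]
```

```bash
python3 -m pendant '[[38,0,0,-15,0],[38,0,0,-10,0],[38,0,0,0,0]]'|sed -n 2,4p
cat >> h.py <<'E'
def tilt():
    G=grasp();q=cloud(('scene','top'),rad=.08,show=False)
    print('G tray',(G[:2]-o)@u,(G[:2]-o)@v,G[2])
    for n in q:
        p=q[n]; p=p[(p[:,0]>-50)&(p[:,0]<15)&(abs(p[:,1])<23)]
        z=np.percentile(p[:,2],95); k=p[(p[:,2]>z-14)]
        for _ in range(6):
            A=np.c_[k[:,:2],np.ones(len(k))];c=np.linalg.lstsq(A,k[:,2],rcond=None)[0];k=k[abs(A@c-k[:,2])<max(1.5,1.5*np.std(A@c-k[:,2]))]
        print(n,len(k),'slope deg x,y',np.degrees(np.arctan(c[:2])),'x',np.percentile(k[:,0],[2,98]),'y',np.percentile(k[:,1],[2,98]),'z',np.median(k[:,2]))
        l=p[p[:,2]<-2]
        for zz in range(-50,0,5):
            j=l[(l[:,2]>zz)&(l[:,2]<zz+5)]
            if len(j)>4: print('  z',zz+2,len(j),np.round(np.percentile(j[:,0],[3,97])),np.round(np.percentile(j[:,1],[3,97])))
E
python3 - <<'E'
from h import *
tilt()
E
```

```text
tcp_pos: [0.5182, -0.2334, 0.2414]
orientation: [-0.666, 0.746, -0.0, 0.0]
contact_force: [-0.2, 0.1, -1.7]
G tray -0.09846220530176183 0.05094851275795663 0.0864077656735906
scene 192 slope deg x,y [12.45265991  0.15323541] x [-47.66638014 -25.82819069] y [-19.55819066  16.28196117] z 23.880100041074993
  z -3 8 [-42. -28.] [-20. -19.]
top 41 slope deg x,y [-76.33454004  -5.2341957 ] x [-6.00367128 -2.8825632 ] y [-16.79688392   9.68048034] z 9.13787708688213
  z -28 13 [-10.  -7.] [-4.  7.]
  z -23 6 [-12.  -8.] [-7.  7.]
  z -18 5 [-10.   3.] [-17.   2.]
```

```bash
python3 -m pendant '[[38,0,0,12,0],[38,0,0,10,0],[38,0,0,2,0],[38,0,0,1,0],[38,0,0,0,0]]'|sed -n 2,4p
python3 -m pendant '[[38,-1,0,1,0],[38,-1,0,1,0],[38,-1,0,1,0],[38,0,0,0,0]]'|sed -n 2,4p
python3 - <<'E'
from h import *
tilt()
E
```

```text
tcp_pos: [0.5182, -0.2336, 0.216]
orientation: [-0.666, 0.746, 0.0, -0.0]
contact_force: [-4.7, 3.5, 14.4]
tcp_pos: [0.5187, -0.2306, 0.2132]
orientation: [-0.666, 0.746, -0.0, 0.0]
contact_force: [-3.1, 3.1, 16.7]
G tray -0.09570264987821868 0.05082585551815494 0.058158702755521874
scene 183 slope deg x,y [7.02406882 0.95774036] x [-45.38908384 -24.79058959] y [-19.47516165  16.57538824] z 29.918940844947674
top 15 slope deg x,y [-51.76547719  -8.37583991] x [-4.38753953 -2.04577149] y [-16.68572467   8.01385458] z 8.951083356933676
  z -23 5 [-13. -11.] [-3.  7.]
  z -18 5 [-11.   4.] [-17.   6.]
```

```bash
python3 -m pendant '[[38,0,0,-30,0],[38,0,0,-40,0],[38,0,0,-45,0],[38,0,0,-25,0],[38,0,0,0,0]]'|sed -n 2,5p
python3 - <<'E'
from h import *
tilt()
yw=np.radians(-76)
t=np.array([np.cos(yw),np.sin(yw)]); n=np.array([np.sin(yw),-np.cos(yw)])
foot=21*t+0*n
M=np.array([.650,-.2035]); G=M-foot/1000; print(G)
plan([(*G,.200)],[yw],38)
E
```

```text
tcp_pos: [0.5188, -0.2309, 0.3551]
orientation: [-0.666, 0.746, -0.003, 0.001]
contact_force: [0.8, -1.2, -0.1]
opening: 0.0393
G tray -0.09626076746714136 0.050098113525956535 0.20008666742451758
scene 204 slope deg x,y [7.19934382 2.37519324] x [-45.37486227 -26.97054239] y [-20.26139525  15.35438918] z 29.382635991653693
  z -23 14 [-27. -19.] [-10.  -7.]
top 39 slope deg x,y [-75.86698381  -5.77080001] x [-4.83205706 -2.18341689] y [-16.4366227   10.01938978] z 14.266746899531835
  z -28 10 [-13.  -9.] [-5.  6.]
  z -23 7 [-13.  -9.] [3. 9.]
  z -18 6 [-11.  -9.] [-2.  7.]
[ 0.64491964 -0.18312379]
[38, -15.0, -30.0, -1.0, -0.09]
[38, -13.0, -31.0, -1.0, -0.09]
[38, -10.0, -32.0, -1.0, -0.09]
[38, -7.0, -33.0, -1.0, -0.09]
--
```

```bash
python3 -m pendant '[[38,-15,-30,-3,-0.09],[38,-13,-31,-3,-0.09],[38,-10,-32,-2,-0.09],[38,-7,-33,0,-0.09],[38,0,0,0,0]]'|sed -n 2,5p
python3 - <<'E'
from h import *
G=grasp();print(G,np.degrees(yaw()))
for n in ('top','wrist'):
    f=grab(n);P=f['P'];c=f['color'].astype(int)
    tan=(c[...,0]-c[...,2]>15)&(c[...,0]>c[...,1]); 
    near=(np.hypot(P[...,0]-.650,P[...,1]+.2035)<.035)
    for lo in (.17,.175,.18,.185,.19,.195,.20,.21,.22,.23):
        q=P[tan&near&(P[...,2]>lo)&(P[...,2]<lo+.005)]
        if len(q)>4: print(n,lo,len(q),np.round(np.percentile(q[:,0],[3,97])*1e3),np.round(np.percentile(q[:,1],[3,97])*1e3))
    q=P[(P[...,2]>.152)&(P[...,2]<.160)&near]
    if len(q)>10: print('rim',n,len(q),cv2.minEnclosingCircle((q[:,:2]*1000).astype(np.float32)))
E
```

```text
tcp_pos: [0.6464, -0.1811, 0.3568]
orientation: [0.79, -0.613, -0.002, 0.0]
contact_force: [-0.3, -0.1, -1.6]
opening: 0.0396
[ 0.64585168 -0.18075165  0.20175633] -75.6434475209503
rim top 34 ((651.21875, -192.98910522460938), 10.51743221282959)
wrist 0.19 16 [616. 677.] [-196. -181.]
wrist 0.2 202 [638. 672.] [-226. -216.]
wrist 0.21 317 [638. 672.] [-227. -219.]
wrist 0.22 411 [638. 672.] [-228. -219.]
wrist 0.23 8783 [631. 668.] [-218. -186.]
rim wrist 503 ((650.9720458984375, -206.74984741210938), 15.826556205749512)
```

```bash
python3 -m pendant '[[38,2.5,1.5,6,0],[38,0,0,8,0],[38,0,0,6,0],[38,0,0,0,0]]'|sed -n 2,4p
python3 -m pendant '[[38,0,0,4,0],[38,0,0,3,0],[38,0,0,0,0]]'|sed -n 2,4p
python3 -m pendant '[[38,0,0,2,0],[38,0,0,0,0]]'|sed -n 2,4p
python3 -c "
from h import *
print(grasp())"
```

```text
tcp_pos: [0.6428, -0.1859, 0.3394]
orientation: [0.788, -0.615, -0.001, 0.0]
contact_force: [-0.4, 0.0, -0.0]
tcp_pos: [0.6432, -0.1856, 0.3333]
orientation: [0.788, -0.615, -0.0, 0.0]
contact_force: [0.7, 0.2, -1.6]
tcp_pos: [0.6432, -0.1856, 0.3316]
orientation: [0.788, -0.615, 0.0, -0.0]
contact_force: [0.4, -0.1, -1.0]
[ 0.64324088 -0.18563265  0.17657483]
```

```bash
python3 -m pendant '[[38,-0.7,-1,2,0],[38,0,0,2,0],[38,0,0,0,0]]'|sed -n 2,4p
python3 -m pendant '[[38,0,0,2,0],[38,0,0,2,0],[38,0,0,0,0]]'|sed -n 2,4p
python3 - <<'E'
from h import *
G=grasp();print(G)
f=grab('scene');P=f['P'];hsv=cv2.cvtColor(f['color'],cv2.COLOR_RGB2HSV)
near=(np.hypot(P[...,0]-.650,P[...,1]+.2035)<.035)
g=(hsv[...,0]>45)&(hsv[...,0]<85)&(hsv[...,1]>90)
print('green top z',np.percentile(P[near&g][:,2],[50,90,99]))
c=f['color'].astype(int);tan=(c[...,0]-c[...,2]>15)&(c[...,0]>c[...,1])
q=P[tan&near&(P[...,2]>.1)];print('tan z',np.percentile(q[:,2],[1,5,20,50,95]))
E
```

```text
tcp_pos: [0.644, -0.1847, 0.3272]
orientation: [0.788, -0.615, -0.0, 0.0]
contact_force: [0.2, -0.4, -0.3]
tcp_pos: [0.644, -0.1847, 0.324]
orientation: [0.788, -0.615, 0.0, -0.0]
contact_force: [-0.5, 0.1, 1.9]
[ 0.64409202 -0.18469392  0.16898122]
green top z [0.09640709 0.13416162 0.1572449 ]
tan z [0.17395071 0.19479251 0.36635983 0.44135684 0.44948257]
```

```bash
python3 -m pendant '[[45,0,0,0,0],[55,0,0,0,0],[65,0,0,0,0],[70,0,0,-5,0],[70,0,0,-25,0]]'|sed -n 2,5p
python3 -m pendant '[[70,0,0,-40,0],[70,-40,0,-20,0],[70,0,0,0,0]]'|sed -n 2,5p
cat >> h.py <<'E'
def knob():
    for n in ('top','wrist','scene'):
        f=grab(n);P=f['P'];c=f['color'].astype(int)
        tan=(c[...,0]-c[...,2]>15)&(c[...,0]>c[...,1])&(np.hypot(P[...,0]-.650,P[...,1]+.2035)<.045)&(P[...,2]>.155)&(P[...,2]<.22)
        k=P[tan]
        if len(k)<20: print(n,len(k)); continue
        zt=np.percentile(k[:,2],90);k=k[abs(k[:,2]-zt)<.008]
        for _ in range(5):
            A=np.c_[k[:,:2],np.ones(len(k))];s=np.linalg.lstsq(A,k[:,2],rcond=None)[0];e=abs(A@s-k[:,2]);k=k[e<max(.0015,2*e.std())]
        print(n,len(k),'slope deg world x,y',np.round(np.degrees(np.arctan(s[:2])),1),cv2.minAreaRect((k[:,:2]*1000).astype(np.float32)),'z',np.median(k[:,2]))
        q=P[(P[...,2]>.152)&(P[...,2]<.160)&(np.hypot(P[...,0]-.650,P[...,1]+.2035)<.03)]
        if len(q)>10: print('  rim',len(q),cv2.minEnclosingCircle((q[:,:2]*1000).astype(np.float32)))
E
python3 - <<'E'
from h import *
print(grasp(),np.degrees(yaw()))
knob()
E
```

```text
tcp_pos: [0.6438, -0.1847, 0.3516]
orientation: [0.788, -0.615, -0.003, 0.001]
contact_force: [0.1, -0.2, 0.6]
opening: 0.0703
tcp_pos: [0.6338, -0.1427, 0.4183]
orientation: [0.789, -0.614, 0.003, -0.001]
contact_force: [0.3, 0.4, -0.0]
opening: 0.0701
[ 0.63481254 -0.14296231  0.26331765] -75.75875755183314
top 0
wrist 4703 slope deg world x,y [-0.   0.1] ((648.8880615234375, -202.8522491455078), (39.85248947143555, 39.82095718383789), 13.896270751953125) z 0.1975131055641838
scene 593 slope deg world x,y [-0.5 -0.1] ((648.5372314453125, -205.24700927734375), (40.21009826660156, 39.64100646972656), 14.135915756225586) z 0.19868926924743557
  rim 61 ((658.7489013671875, -203.57809448242188), 13.250967025756836)
```

```bash
python3 - <<'E'
from h import *
plan([(.649,-.2035,.262)],[yaw()],75)
E
```

```text
[75, 30.0, 0.0, -2.0, -0.0]
[75, 30.0, 0.0, -2.0, -0.0]
--
```

```bash
python3 -m pendant '[[75,30,0,0,0],[75,30,0,0,0],[75,0,0,30,0],[75,0,0,0,0],[75,0,0,0,0]]'|sed -n 2,5p
python3 - <<'E'
from h import *
print(grasp(),np.degrees(yaw()))
plan([(.649,-.2035,.187)],[yaw()],75)
E
```

```text
tcp_pos: [0.6489, -0.2045, 0.383]
orientation: [0.788, -0.615, -0.001, 0.0]
contact_force: [0.2, -0.4, 0.0]
opening: 0.0751
[ 0.64860151 -0.20433364  0.22804362] -75.95454056595281
[75, -1.0, -1.0, 41.0, -0.0]
--
```

```bash
python3 -m pendant '[[75,-0.5,0,20,0],[75,0,0,20,0],[75,0,0,0,0],[39,0,0,0,0],[39,0,0,0,0]]' 50|sed -n 2,6p
python3 -m pendant '[[39,0,0,0,0],[39,0,0,0,0],[39,0,0,0,0]]'|sed -n 2,6p
python3 - <<'E'
from h import *
print(grasp())
knob()
E
```

```text
tcp_pos: [0.6489, -0.2036, 0.3457]
orientation: [0.788, -0.615, 0.001, -0.0]
contact_force: [0.0, -0.0, 0.3]
opening: 0.0473
grip_force: 0.0
tcp_pos: [0.6488, -0.2036, 0.3455]
orientation: [0.788, -0.615, 0.001, -0.0]
contact_force: [-1.0, 0.3, 6.1]
opening: 0.0396
grip_force: 27.7
[ 0.649195   -0.20379451  0.1904807 ]
top 313 slope deg world x,y [-0.  -0.1] ((651.2153930664062, -190.23751831054688), (26.060821533203125, 49.72114181518555), 68.0955810546875) z 0.19773824237812676
  rim 20 ((643.9993896484375, -191.91134643554688), 9.068492889404297)
wrist 7359 slope deg world x,y [-0.3  0.3] ((649.3067626953125, -203.214111328125), (66.76000213623047, 40.80690002441406), 13.7401123046875) z 0.1975018072654284
  rim 250 ((652.6954345703125, -214.83551025390625), 11.348943710327148)
scene 117 slope deg world x,y [-0.3 -0.1] ((651.6910400390625, -215.5838165283203), (39.564064025878906, 17.63412857055664), 14.926387786865234) z 0.19862540114363836
  rim 21 ((661.565185546875, -206.35641479492188), 10.092070579528809)
```

```bash
python3 -m pendant '[[39,0,0,2,0],[39,0,0,2,0],[39,0,0,0,0]]'|sed -n 2,6p
python3 -m pendant '[[39,0,0,2,0],[39,0,0,2,0],[39,0,0,0,0]]'|sed -n 2,6p
python3 -m pendant '[[39,0,0,1.5,0],[39,0,0,1,0],[39,0,0,0,0]]'|sed -n 2,6p
```

```text
tcp_pos: [0.6488, -0.2037, 0.3414]
orientation: [0.788, -0.615, 0.001, -0.0]
contact_force: [-1.1, -0.0, 6.7]
opening: 0.0395
grip_force: 27.6
tcp_pos: [0.6489, -0.2037, 0.3377]
orientation: [0.788, -0.615, 0.002, -0.0]
contact_force: [0.5, -0.2, 7.4]
opening: 0.0395
grip_force: 27.8
tcp_pos: [0.6489, -0.2037, 0.3355]
orientation: [0.788, -0.615, 0.002, -0.0]
contact_force: [0.5, -0.9, 8.6]
opening: 0.0396
grip_force: 28.0
```

```bash
python3 -m pendant '[[39,0,0,1,0],[39,0,0,1,0],[39,0,0,0,0]]'|sed -n 2,4p
python3 -m pendant '[[39,0,0,1,0],[39,0,0,0,0]]'|sed -n 2,4p
python3 -m pendant '[[39,0,0,1,0],[39,0,0,0,0]]'|sed -n 2,4p
```

```text
tcp_pos: [0.6489, -0.2038, 0.3338]
orientation: [0.788, -0.615, 0.002, -0.0]
contact_force: [0.9, -0.8, 8.7]
tcp_pos: [0.6489, -0.2037, 0.3337]
orientation: [0.788, -0.615, 0.003, -0.001]
contact_force: [-2.0, 0.2, 14.1]
tcp_pos: [0.6489, -0.2037, 0.3337]
orientation: [0.788, -0.615, 0.003, -0.001]
contact_force: [-3.1, 0.7, 19.3]
```

The knob has bottomed on the rim: 12 mm of travel and a sharp rise in force. I relax, release and retreat straight up.

```bash
python3 -m pendant '[[39,0,0,-2,0],[39,0,0,0,0],[50,0,0,0,0],[65,0,0,0,0],[70,0,0,0,0]]'|sed -n 2,6p
python3 -m pendant '[[70,0,0,-20,0],[70,0,0,-40,0],[70,-40,0,-20,0],[70,0,0,0,0]]'|sed -n 1,6p
python3 - <<'E'
from h import *
knob()
E
```

```text
tcp_pos: [0.6487, -0.2036, 0.3308]
orientation: [0.788, -0.615, -0.0, 0.0]
contact_force: [0.3, 0.1, 0.4]
opening: 0.0697
grip_force: 0.0
t: 31.4
tcp_pos: [0.6387, -0.1616, 0.4152]
orientation: [0.789, -0.614, 0.003, -0.001]
contact_force: [-0.1, 0.2, 0.4]
opening: 0.0698
grip_force: 0.0
top 28 slope deg world x,y [  4.5 -16.4] ((656.1055297851562, -185.58969116210938), (14.338255882263184, 7.865618705749512), 14.6505126953125) z 0.18514153222238344
  rim 13 ((645.1576538085938, -184.46575927734375), 16.734670639038086)
wrist 3967 slope deg world x,y [-0.1  0.1] ((649.8648681640625, -203.33004760742188), (39.6737060546875, 39.90416717529297), 14.299023628234863) z 0.185715400003978
  rim 50 ((654.785400390625, -222.50604248046875), 17.667654037475586)
scene 569 slope deg world x,y [-0.4 -0.3] ((649.6404418945312, -205.55763244628906), (40.790809631347656, 39.70139694213867), 14.53505802154541) z 0.18688134819738744
  rim 11 ((653.7398071289062, -205.741943359375), 23.313541412353516)
```

```bash
python3 -c "
from station import *
print(hand_in())"
```

```text
the job is handed in; nothing more can be done
None
```

The bottle is upright in its lane and the stopper is pressed in flush on the rim, level in the final depth readings and with about 20 N at most at the wrist. I handed the job in at about 31 s, and the hand-in gave no verdict.

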